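# Load a screw strip into the feeder magazine and shut its cover rail

## Task

Reload the screw feeder: put the orange screw strip, heads up, into the magazine channel, pushing the red follower gently back against its spring with the end of the strip until the strip drops flat behind the brass catch, where the spring must keep it. Then swing the blue cover rail fully shut over it. Do not force anything (30 N on the strip or the rail is too much), and leave the jar, loupe, dish and screwdriver where they are.

Things in the scene. Friction and masses are not known exactly. Their poses are not given: they have to be found in the camera images.
- strip: Screw strip: rigid orange bar 100 mm long (x), 16 mm wide (y), 38 mm high (z), 0.06 to 0.13 kg, eight steel screw heads on top; origin at the centre of its underside. It stands upright on the desk. Both ends are alike: it may go in either way round. Seated in the channel, its upper 24 mm stand above the walls and can be held there.
- magazine: Grey feeder magazine fixed to the desk, base 230 x 64 mm; origin on the desk surface under the channel's centre line; x runs along the channel from its open front (near the robot) to its rear, z up. The channel runs from x = -100 to 105 mm, 19 mm clear between two 6 mm walls with tops at z = 26 mm; its floor is at z = 12 mm.
- catch_mid (a point): Where the top rear edge of the brass catch stands at mid-setting (magazine x = -55, z = 18 mm). The catch is a lip 6 mm above the floor, as wide as the channel, 20 mm long along x. Catch and follower sit together on a slide that was set up to 12 mm either way along x; this setting is NOT measured (the point does not follow it) and does not shift under load.
- follower_mid (a point): Foot of the red follower's front face as it rests at mid-setting (magazine x = 27, z = 12 mm; not following the setting): 82 mm behind the catch, 28 mm high. A seated strip holds it 18 mm back, a hard stop ends it at 22 mm: only in those 4 mm can a strip drop behind the catch. It slides in x, spring 1.5 N at rest plus 150 N/m (4 N seated), and drags on the strip by friction.
- seat_mid (a point): Where the strip's origin lies when seated at mid-setting (magazine x = -5, z = 12 mm; really up to 12 mm either way along x, as the setting is). To go in over the catch without meeting the follower from above, the strip's origin must be at least 25 mm in front of this point (37 mm if the setting is unknown) at a height above z = 18 mm.
- rail (a joint): Blue cover rail's hinge, rad: 0 = shut flat over the channel, 1.6 to 1.9 (upright, leaning slightly back) as found; it about stays where it is left (friction 0.1 N m). Shut, the underside of its top plate is 3 mm above a seated strip and it stops there by itself. 0.08 kg.
- rail_hinge (a point): Hinge axis of the rail (along the magazine's y), at x = 114, z = 53 mm of the magazine. Frame parallel to the magazine's.
- rail_tab (a point): Middle of the black finger tab at the rail's free end, on its outer face (the top when shut), 175 mm from the hinge along the rail. The rail's plate is 30 mm wide, 165 mm long, the tab 20 mm wide and 24 mm long; their outer face is flat, 4 mm outside the hinge axis. Upright, the outer face looks away from the robot.
- flux_jar: Screw-cap jar, white with black lid, 48 mm diameter, 34 mm high; origin under its centre. Bystander.
- loupe: Black eye loupe, 43 mm diameter, 26 mm high; origin under its centre. Bystander.
- magnet_dish: Small steel screw dish, 68 mm diameter, 16 mm high; origin under its centre. Bystander.
- driver_red: Precision screwdriver with red handle, 146 mm long (y), 14 mm wide; origin under its centre. Bystander.

How it is judged:
By the outcome, as a careful person would: the job done as asked, in the order asked, and still so for the second after the job is handed in, with the robot touching nothing.
It also fails if it takes over 72 s, if anything falls off the work surface, if the arm or the gripper's body presses on something with over 40 N, if the wrist force passes 120 N, or if a joint passes its speed limit or range.

## Robot

A 6-joint arm with a two-finger parallel gripper is mounted at the origin on a cart in front of the work surface, level with it; the furniture and walls round the work are solid. World frame = base frame: x ahead of the robot, y to its left, z up, the work surface at z = 0. Lengths are in m, angles in degrees, forces in N, time in s.
With the tool pointing down it reaches from about 0.35 to 0.775 m from the base axis. Payload 5.5 kg.
Tool frame: the origin (TCP) lies on the centre line of the jaws, within the pads' length; the fingertips stand manip.tip_reach ahead of it and the grasp point (between the pads) lies 2 mm behind it (manip.tip_reach is the distance from the TCP to the fingertips, in m); z points along the fingers, y is the line along which they close (so a half turn about z gives the same grasp; the last joint's range is limited). The gripper opens to 85 mm and grips with 20 to 120 N. Pads are 22 mm wide; open, the fingers measure 114 mm over their backs; the gripper's body (76 mm by 85 mm) begins 54 mm behind the grasp point. The pads swing forward as they close: fully open they stand 13 mm farther back than shut.
Start: joints at [67.517, 17.945, 2.641, 74.691, 0, 82.002], TCP at [0.144, 0.557, 0.248] pointing down, gripper open.
Joint ranges: [-158.12, 158.12], [-49.38, 96.58], [-58.88, 72.47], [-126.05, 133.96], [-84.25, 85.87], [-180, 180]. Speed limits (degrees/s): [147.25, 147.25, 180, 180, 180, 180].

## Interface

Orientations are given as a 3x3 rotation matrix whose columns are the frame's x, y, z axes.
In Python, from rig import sense, cams, manip gives the robot as it stands.
- The arm moves only by the tool move_arm, never from a script. Its argument "steps" is a list of rows, each an object with "linear": the shift along the world's x, y, z in units of 50 mm (1.0 is 50 mm), a list of three; "dr": the turn, a rotation vector about the world's x, y, z in units of 8 degrees (1.0 is 8 degrees), a list of three. A call has 1 to 5 rows; each row is the pose to reach, as a shift and turn from the pose commanded when the call began; what a row does not reach only later rows make up. A row lasts 1/10 s, in which the tool goes at most 50 mm and 8.59 degrees, less where a joint would pass 70% of its speed; a pose out of reach is approached as far as the arm can. A call with a gripper value outside its range is refused whole. "fingers" is the closure, from 0 (fully open) to 1 (shut), set as the call begins (left out, the last holds). The fingers move at their own pace and stop on an object; "newtons" is the grip in N (left out, the last holds). Time passes only in rows, so rows that repeat a pose let the fingers close. It gives the time, the measured TCP pose, the force, the opening and the grip force at its end, in the units of the state.
- sense(): the state, without advancing time (a new reading comes with each control period).
- cams.get_image(name): name is "side" or "top" or "wrist"; returns (picture, depth): 400x640x3 uint8, red, green, blue; 400x640 float32, m along the optical axis (not along the pixel's ray), 0 where there is no reading.
- cams.camera_params(name): a dict with "fov_y" (degrees; the focal length in pixels is half the picture's height over the tangent of half this angle, whatever the lens; pixels are square), "cx", "cy" (the principal point, pixels), "view" (4x4, takes a point from world to camera coordinates). Camera axes: x right, y up, looking along -z (the intrinsics and any distortion apply to the point x, -y, -z); pixel columns grow to the right and rows downward; lengths in m; the calibration is good to about 2 mm. The wrist camera is an equidistant fisheye: a pixel r from the principal point sees the ray r / f radians off the axis. A picture is of the moment at which its call begins: read the wrist's pose just before it. camera_params takes no time and is no camera call; for the wrist camera it gives the pose at the moment of the call.
- manip.close_job(): hands the job in; it is judged then, once.
The state is a dict: "time": time; "q": joint angles; "qvel": joint speeds; "tau": joint torques, N m; "tcp_pos": TCP position; "tcp_rot": TCP orientation; "ft_force": force on the tool from outside, world axes, zero at the start; "wrist_torque": the same for the moment, N m; "gripper_width": finger opening in m; "finger_force": force on a finger pad.
Only numpy, scipy, OpenCV 4.12 (cv2) and the standard library are available. Lean on these libraries where they do the work, as an engineer would, in place of code of your own. Each camera call takes 0.05 s, during which the arm holds its last target. There are 200 camera calls.

## Working session

There is one attempt and no reset: what is moved stays moved. The work goes in short steps, Python scripts to look and compute and a tool call to move; the robot and the scene stay as the last step left them, time stands still between calls to the robot, and variables do not carry over. Pictures are saved under pics/ and viewed, at most 11 in all, crops included, and the job is handed in when it is done.

Besides the shell and the picture viewer there is one more tool, called after "Call:" in YAML: its name, and indented under it one key for each argument. move_arm: Moves the arm, as the interface text tells. Its arguments: {"type":"object","properties":{"steps":{"type":"array","items":{"type":"object","properties":{"linear":{"type":"array","items":{"type":"number"}},"dr":{"type":"array","items":{"type":"number"}}}}},"fingers":{"type":"number"},"newtons":{"type":"number"}},"required":["steps"]}

```bash
mkdir -p pics; ls
python3 - <<'E'
from rig import sense,cams,manip
import cv2,numpy as np,pickle
s=sense();print(s['time'],s['tcp_pos'],s['tcp_rot'],s['gripper_width'],manip.tip_reach)
d={}
for n in('top','side'):
    im,de=cams.get_image(n);p=cams.camera_params(n);d[n]=(im,de,p)
    cv2.imwrite(f'pics/{n}0.png',im[:,:,::-1]);print(n,p)
pickle.dump(d,open('d0.pkl','wb'))
E
```

```text
pics
0.0 [0.14361829 0.5562815  0.24740564] [[-9.68237392e-01  2.50031790e-01 -6.76435611e-04]
 [ 2.50032597e-01  9.68235947e-01 -1.68841279e-03]
 [ 2.32792404e-04 -1.80391534e-03 -9.99998346e-01]] 0.0851485357452231 0.017
top {'fov_y': 55.38421430869812, 'cx': 324.5869616217697, 'cy': 195.4508915172206, 'view': array([[ 0.02774537, -0.99957334, -0.00912817,  0.0437295 ],
       [ 0.98515022,  0.02579489,  0.16974588, -0.50806395],
       [-0.169438  , -0.01370228,  0.98544559, -0.81705576],
       [ 0.        ,  0.        ,  0.        ,  1.        ]])}
side {'fov_y': 44.5162424459647, 'cx': 318.19933058263007, 'cy': 209.23194515116003, 'view': array([[ 0.97108022,  0.23855358,  0.00976734, -0.50319426],
       [-0.19938953,  0.78779403,  0.58277301,  0.03383325],
       [ 0.13132794, -0.56786684,  0.81257629, -1.27823069],
       [ 0.        ,  0.        ,  0.        ,  1.        ]])}
```

View pics/top0.png

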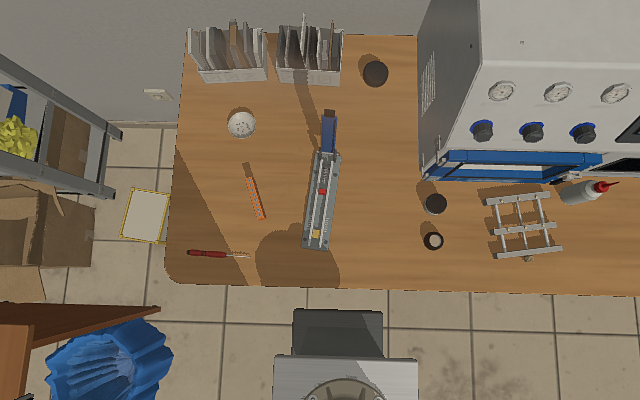

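View pics/side0.png

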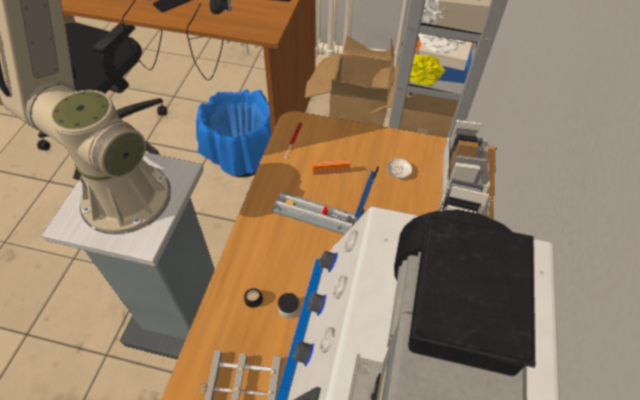

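The top view shows the orange strip at about (255,198), the magazine from (318,247) to (326,152), the red follower at (322,191), the brass catch at (317,234) and the rail, upright, at (328,130). The side view agrees. Next I'll turn these pixels into positions.

```bash
cat > h.py <<'E'
import numpy as np,cv2,pickle
def cloud(im,de,p):
    "world xyz per pixel (pinhole)"
    f=200/np.tan(np.radians(p['fov_y']/2))
    v,u=np.mgrid[:400,:640]
    c=np.stack([(u-p['cx'])/f*de,-(v-p['cy'])/f*de,-de],-1)
    R=p['view'][:3,:3];t=p['view'][:3,3]
    return (c-t)@R
def pix(P,p):
    f=200/np.tan(np.radians(p['fov_y']/2))
    c=np.atleast_2d(P)@p['view'][:3,:3].T+p['view'][:3,3]
    return np.c_[p['cx']-f*c[:,0]/c[:,2],p['cy']+f*c[:,1]/c[:,2]]
def hsv(im): return cv2.cvtColor(im,cv2.COLOR_RGB2HSV)
E
python3 - <<'E'
from h import *
np.set_printoptions(precision=4,suppress=True)
d=pickle.load(open('d0.pkl','rb'))
for n in d:
    im,de,p=d[n];W=cloud(im,de,p);H=hsv(im);h,s,v=[H[...,i].astype(int) for i in range(3)]
    x,y,z=W[...,0],W[...,1],W[...,2]
    box=(x>.25)&(x<.95)&(y>-.15)&(y<.3)&(de>0)&(z>-.01)&(z<.3)
    print(n,'desk z',np.median(z[box&(z<.01)&(h<20)]))
    # strip via top: z>.03
    for nm,m in dict(strip=(y>.07)&(z>.030)&(z<.05)&(x<.65)&(s>60)&(x>.40),red=((h<5)|(h>175))&(s>170)&(v>100)&(y<.07)&(y>-.05),brass=(h>15)&(h<32)&(s>130)&(y<.07)&(y>-.05)&(x<.6)&(z>.005),blue=(h>100)&(h<125)&(s>100)&(y>-.06)&(y<.08)&(z>.02),mag=(z>.015)&(z<.032)&(s<60)&(y<.08)&(y>-.06)&(x<.75)).items():
        m=m&box
        if m.sum()<4: print(nm,m.sum());continue
        P=W[m];r=cv2.minAreaRect(P[:,:2].astype(np.float32)*1000)
        vv,uu=np.nonzero(m)
        print(nm,m.sum(),P.mean(0),'min',P.min(0),'max',P.max(0),r, 'px',uu.min(),uu.max(),vv.min(),vv.max())
E
```

```text
top desk z 0.0004157123149197187
strip 260 [0.4988 0.2125 0.0374] min [0.4504 0.0704 0.0301] max [0.5484 0.2413 0.0428] ((523.86376953125, 153.33753967285156), (99.1703109741211, 154.78903198242188), 20.860689163208008) px 245 319 176 219
red 34 [0.5171 0.0623 0.0373] min [0.5131 0.0567 0.0221] max [0.5228 0.0683 0.0442] ((517.8511962890625, 62.56453323364258), (9.680988311767578, 11.530930519104004), 1.0008920431137085) px 320 325 189 194
brass 14 [0.4292 0.0523 0.015 ] min [ 0.3794 -0.0331  0.0051] max [0.514  0.0683 0.0193] ((446.6974792480469, 10.506362915039062), (58.11189270019531, 132.52488708496094), 44.69218826293945) px 319 363 196 253
blue 205 [0.6098 0.0547 0.1123] min [0.597  0.0376 0.0566] max [0.6255 0.0678 0.2173] ((612.7085571289062, 52.25157165527344), (28.189868927001953, 28.71543312072754), 83.5086669921875) px 321 336 117 154
mag 512 [0.5181 0.0599 0.0248] min [0.3854 0.0256 0.015 ] max [0.6113 0.0799 0.0314] ((498.77392578125, 63.37974548339844), (52.011775970458984, 223.8426513671875), 82.02598571777344) px 315 339 154 250
side desk z -0.0007445002473856865
strip 222 [0.5013 0.2124 0.0355] min [0.4532 0.0717 0.0301] max [0.5498 0.2383 0.042 ] ((527.8982543945312, 161.21417236328125), (100.087158203125, 149.8748779296875), 27.247364044189453) px 313 350 159 206
red 24 [0.5203 0.0574 0.0375] min [0.5165 0.0514 0.029 ] max [0.5241 0.0673 0.0411] ((520.8218994140625, 59.42249298095703), (15.485494613647461, 7.335179328918457), 81.64054107666016) px 323 326 207 213
brass 0
blue 168 [0.6139 0.0403 0.1509] min [0.6005 0.0326 0.0672] max [0.6262 0.0657 0.2156] ((619.0643310546875, 45.28060531616211), (36.986961364746094, 21.927980422973633), 57.25705337524414) px 356 374 172 217
mag 584 [0.5122 0.0575 0.0225] min [0.3914 0.0257 0.015 ] max [0.6086 0.0796 0.0316] ((499.8519287109375, 52.73486328125), (52.5384407043457, 217.1587677001953), 89.32018280029297) px 275 360 200 230
```

Call:
move_arm:
  steps:
    - {"linear":[0.6,-0.8,0],"dr":[0,0,0]}
    - {"linear":[1.2,-1.6,0],"dr":[0,0,0]}
    - {"linear":[1.8,-2.4,0],"dr":[0,0,0]}
    - {"linear":[2.4,-3.2,0],"dr":[0,0,0]}
    - {"linear":[3.0,-4.0,0],"dr":[0,0,0]}

```text
time: 0.6
tcp_pos: [0.2943, 0.355, 0.248]
tcp_rot: [[-0.968, 0.249, -0.0], [0.249, 0.968, -0.0], [0.0, -0.0, -1.0]]
ft_force: [1.4, 1.4, -0.2]
gripper_width: 0.0855
finger_force: 0.0
```

Call:
move_arm:
  steps:
    - {"linear":[0.6,-0.8,0],"dr":[0,0,0]}
    - {"linear":[1.2,-1.6,0],"dr":[0,0,0]}
    - {"linear":[1.8,-2.4,0],"dr":[0,0,0]}
    - {"linear":[2.4,-3.2,0],"dr":[0,0,0]}
    - {"linear":[3.0,-4.0,0],"dr":[0,0,0]}

```text
time: 1.1
tcp_pos: [0.4445, 0.1549, 0.2482]
tcp_rot: [[-0.968, 0.25, -0.0], [0.25, 0.968, 0.0], [0.0, 0.0, -1.0]]
ft_force: [0.7, 0.0, -0.8]
gripper_width: 0.0852
finger_force: 0.0
```

```bash
cat >> h.py <<'E'
def wproj(P,p):
    f=200/np.tan(np.radians(p['fov_y']/2))
    c=np.atleast_2d(P)@p['view'][:3,:3].T+p['view'][:3,3]
    x,y,z=c[:,0],-c[:,1],-c[:,2];r=np.hypot(x,y);k=f*np.arctan2(r,z)/np.maximum(r,1e-9)
    return np.c_[p['cx']+k*x,p['cy']+k*y]
def wcloud(im,de,p):
    f=200/np.tan(np.radians(p['fov_y']/2))
    v,u=np.mgrid[:400,:640];a=u-p['cx'];b=v-p['cy'];r=np.hypot(a,b)+1e-9
    t=np.tan(np.minimum(r/f,1.5))/r
    c=np.stack([a*t*de,-b*t*de,-de],-1)
    return (c-p['view'][:3,3])@p['view'][:3,:3]
def wplane(uv,z,p):
    "world points where the rays of wrist pixels meet height z"
    f=200/np.tan(np.radians(p['fov_y']/2))
    q=np.atleast_2d(uv)-[p['cx'],p['cy']];r=np.hypot(*q.T)+1e-9
    c=np.c_[np.sin(r/f)*q[:,0]/r,-np.sin(r/f)*q[:,1]/r,-np.cos(r/f)]
    R=p['view'][:3,:3];o=-R.T@p['view'][:3,3];w=c@R
    return o+w*((z-o[2])/w[:,2])[:,None]
def shot(tag):
    from rig import sense,cams
    s=sense();p=cams.camera_params('wrist');im,de=cams.get_image('wrist')
    pickle.dump((im,de,p,s),open(tag+'.pkl','wb'));return im,de,p,s
E
python3 - <<'E'
from h import *
im,de,p,s=shot('w1');cv2.imwrite('pics/w1.png',im[:,:,::-1]);print(s['time'],s['tcp_pos'],s['tcp_rot'].round(3) if hasattr(s['tcp_rot'],'round') else s['tcp_rot'],s['q'],p)
R=np.array(p['view'])[:3,:3];print('campos',-R.T@p['view'][:3,3])
E
```

```text
1.1 [0.44449621 0.15485739 0.2481804 ] [[-0.968  0.25  -0.   ]
 [ 0.25   0.968  0.   ]
 [ 0.     0.    -1.   ]] [ 9.41301836e+00  6.39717670e+00 -1.20155699e+01  7.15914476e+01
  1.51396482e-02  2.39061363e+01] {'fov_y': 65.70646984690485, 'cx': 322.7829328645436, 'cy': 197.06255566541486, 'view': array([[ 2.49883652e-01,  9.68275818e-01,  3.16424173e-04,
        -2.61661052e-01],
       [-9.27499094e-01,  2.39454183e-01, -2.87066412e-01,
         4.11668613e-01],
       [-2.78035234e-01,  7.14397203e-02,  9.57910630e-01,
        -2.65235557e-01],
       [ 0.00000000e+00,  0.00000000e+00,  0.00000000e+00,
         1.00000000e+00]])}
campos [0.37346225 0.17373265 0.37233099]
```

View pics/w1.png

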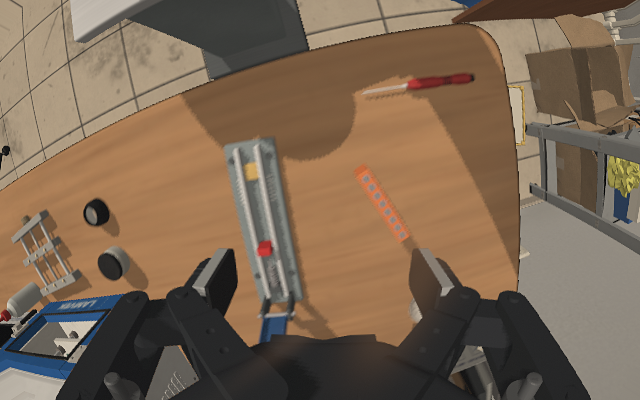

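The wrist view shows the strip from (362,170) to (405,238), the magazine from (240,143) to (283,308), the brass catch at (251,172) and the red follower at (264,248). I'll fit poses from it.

Run:
```python
from h import *
np.set_printoptions(precision=4,suppress=True)
im,de,p,s=pickle.load(open('w1.pkl','rb'));W=wcloud(im,de,p);H=hsv(im);h,sa,v=[H[...,i].astype(int) for i in range(3)]
x,y,z=W[...,0],W[...,1],W[...,2]
V,U=np.mgrid[:400,:640]
print('desk',np.median(z[190:230,310:340]))
m=(U>345)&(U<415)&(V>155)&(V<245)&(z>.033)&(z<.045)
P=W[m];print('strip',m.sum(),cv2.minAreaRect(P[:,:2].astype(np.float32)*1000),np.median(P[:,2]))
# masks
def R(nm,m):
    P=W[m];print(nm,m.sum(),P.mean(0),P.min(0),P.max(0));return P
roi=(U>215)&(U<305)&(V>130)&(V<315)
m=roi&(z>.022)&(z<.031)&(sa<70); Q=R('walltops',m); r=cv2.minAreaRect(Q[:,:2].astype(np.float32)*1000);print(r)
a=cv2.fitLine(Q[:,:2].astype(np.float32),cv2.DIST_L2,0,.01,.01).ravel();print(a,np.degrees(np.arctan2(a[1],a[0])))
R('red',roi&((h<6)|(h>174))&(sa>170)&(v>90)&(z>.005))
R('brass',roi&(h>14)&(h<32)&(sa>120)&(z>.010)&(z<.03)&(V<190))
c=im[125:325,205:315];cv2.imwrite('pics/c1.png',cv2.resize(c[:,:,::-1],None,fx=3,fy=3,interpolation=cv2.INTER_NEAREST)[:600])
```

```text
desk -0.0017246935813894795
strip 1087 ((499.80389404296875, 216.99142456054688), (100.6723403930664, 17.060461044311523), 20.32316780090332) 0.03559826821514463
walltops 1689 [0.4972 0.0668 0.0243] [0.3912 0.0352 0.022 ] [0.6064 0.0932 0.031 ]
((498.60223388671875, 63.857643127441406), (40.03791809082031, 213.69752502441406), 84.79214477539062)
[ 0.9936 -0.1129  0.4972  0.0668] -6.483918
red 155 [0.5171 0.0631 0.034 ] [0.513  0.0505 0.0095] [0.5372 0.0717 0.0398]
brass 160 [0.4239 0.0714 0.016 ] [0.4145 0.0633 0.0101] [0.4342 0.0783 0.0183]
```

View pics/c1.png

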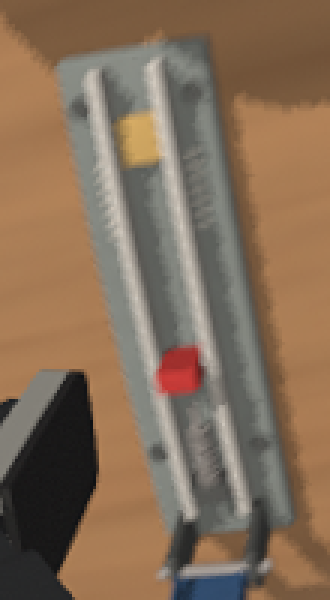

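Run:
```python
from h import *
from scipy.optimize import minimize
np.set_printoptions(precision=1,suppress=True)
im,de,p,s=pickle.load(open('w1.pkl','rb'));W=wcloud(im,de,p);H=hsv(im);h,sa,v=[H[...,i].astype(int) for i in range(3)]
z=W[...,2];V,U=np.mgrid[:400,:640];dz=-.0017
roi=(U>215)&(U<305)&(V>130)&(V<315)
px=lambda l:np.array(l)/3+[205,125]
ends=wplane(px([[93,70],[155,58],[190,517],[245,512]]),.026+dz,p)
print('ends',ends*1000, 'len',np.linalg.norm(ends[2:].mean(0)-ends[:2].mean(0)))
f,r=ends[:2].mean(0),ends[2:].mean(0);yaw=np.arctan2(*(r-f)[1::-1]);print('yaw',np.degrees(yaw))
# cloud fit: wall tops, |y| in [9.5,15.5]
Q=W[roi&(z>.0225)&(z<.0275)&(sa<80)][:,:2]
def cost(a):
    c,s_=np.cos(a[0]),np.sin(a[0]);yy=-(Q[:,0]-.5)*s_+(Q[:,1]-a[1])*c
    return np.minimum(np.abs(np.abs(yy)-.0125),.006).sum()
b=minimize(cost,[yaw,.0635],method='Nelder-Mead',options=dict(initial_simplex=[[yaw,.0635],[yaw+.02,.0635],[yaw,.066]])).x
print('cloudfit yaw',np.degrees(b[0]),'y at x=.5',b[1]*1000)
yaw=b[0];ex=np.array([np.cos(yaw),np.sin(yaw)]);ey=np.array([-ex[1],ex[0]])
o0=np.array([.5,b[1]])
X=lambda P:(P[...,:2]-o0)@ex*1000
Y=lambda P:(P[...,:2]-o0)@ey*1000
print('ends X',X(ends),Y(ends))
x0=(X(ends)[:2].mean()+100+X(ends)[2:].mean()-105)/2;print('mag origin',(o0+ex*x0/1000)*1000)
for nm,l,zz in(('brass',[[130,166],[158,163],[118,118],[155,112]],.018),('redtop',[[167,349],[199,347],[158,372],[160,393],[197,390]],.040)):
    P=wplane(px(l),zz+dz,p);print(nm,X(P)-x0,Y(P))
red=roi&((h<6)|(h>174))&(sa>150)&(v>80)
P=W[red&(z>.035)];print('red cloud X',np.percentile(X(P)-x0,[0,2,10,50,90,98,100]),'z',P[:,2].max()*1000)
br=roi&(h>14)&(h<32)&(sa>120)&(z>.013)&(z<.02)&(V<190);P=W[br];print('brass X',np.percentile(X(P)-x0,[0,2,10,50,90,98,100]))
# rail
m=(h>100)&(h<125)&(sa>100)&(z>.04)&(U>240)&(U<310)
```

```text
ends [[392.3  65.2  24.3]
 [394.6  90.3  24.3]
 [594.5  39.9  24.3]
 [597.3  65.6  24.3]] len 0.20397884621785806
yaw -7.047782696055585
cloudfit yaw -6.710058997434864 y at x=.5 65.49205363402143
ends X [-106.9 -107.5   96.9   96.6] [-12.9  12.3 -14.4  11.4]
mag origin [492.3  66.4]
brass [-57.8 -57.4 -77.8 -77.9] [-7.6  4.1 -8.8  6.7]
redtop [13.6 14.2 23.3 32.8 33.2] [-2.2 11.  -8.1 -9.4  6.3]
red cloud X [21.6 21.8 22.5 26.  30.5 31.5 32.2] z 39.81536921734776
brass X [-77.6 -77.3 -75.8 -69.  -62.  -60.6 -59.6]
```

Call:
move_arm:
  steps:
    - {"linear":[0.3,0.3,-0.5],"dr":[0,0,0.9]}
    - {"linear":[0.6,0.6,-1.0],"dr":[0,0,1.8]}
    - {"linear":[0.9,0.9,-1.5],"dr":[0,0,2.7]}
    - {"linear":[1.11,1.24,-2.0],"dr":[0,0,3.6]}
    - {"linear":[1.11,1.24,-2.5],"dr":[0,0,4.35]}

```text
time: 1.65
tcp_pos: [0.5004, 0.2204, 0.1218]
tcp_rot: [[-0.936, -0.353, 0.001], [-0.353, 0.936, 0.001], [-0.001, 0.001, -1.0]]
ft_force: [-0.3, -0.6, 0.0]
gripper_width: 0.0855
finger_force: 0.0
```

Run:
```python
from h import *
np.set_printoptions(precision=4,suppress=True)
im,de,p,s=shot('w2');cv2.imwrite('pics/w2.png',im[:,:,::-1])
W=wcloud(im,de,p);x,y,z=[W[...,i] for i in range(3)];H=hsv(im)
print(s['tcp_pos'],np.degrees(np.arctan2(s['tcp_rot'][1][1],s['tcp_rot'][0][1])))
near=(np.hypot(x-.5,y-.217)<.07)&(de>0)
print('desk',np.median(z[near&(abs(z)<.008)]))
m=near&(z>.032)&(z<.045)&(H[...,1]>60)
print(m.sum(),cv2.minAreaRect(W[m][:,:2].astype(np.float32)*1000),np.median(z[m]))
d=pickle.load(open('d0.pkl','rb'))
for n in d:
    im,de,p=d[n];W=cloud(im,de,p);x,y,z=[W[...,i] for i in range(3)]
    m=(np.hypot(x-.5,y-.217)<.07)&(z>.030)&(z<.045)
    print(n,m.sum(),W[m].mean(0),cv2.minAreaRect(W[m][:,:2].astype(np.float32)*1000))
```

```text
[0.5004 0.2204 0.1218] 110.65545603458101
desk -0.0015618126879141494
2149 ((500.0155334472656, 216.8111572265625), (99.78208923339844, 16.568532943725586), 19.831083297729492) 0.035466211815649844
top 320 [0.4984 0.2171 0.0376] ((499.26422119140625, 217.84097290039062), (99.2264633178711, 16.168088912963867), 19.998043060302734)
side 221 [0.5012 0.2131 0.0355] ((501.3502197265625, 214.4064483642578), (100.2320327758789, 20.78679656982422), 19.825748443603516)
```

View pics/w2.png

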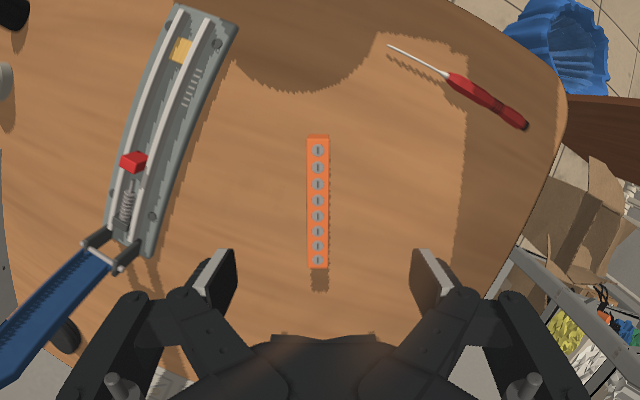

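The strip stands at (318,137) to (318,268), parallel to the jaws. I'm going down to grip it.

Call:
move_arm:
  steps:
    - {"linear":[0,-0.07,-0.6],"dr":[0,0,-0.09]}
    - {"linear":[0,-0.07,-1.2],"dr":[0,0,-0.09]}
    - {"linear":[0,-0.07,-1.5],"dr":[0,0,-0.09]}
    - {"linear":[0,-0.07,-1.72],"dr":[0,0,-0.09]}
    - {"linear":[0,-0.07,-1.72],"dr":[0,0,-0.09]}

```text
time: 2.2
tcp_pos: [0.4981, 0.215, 0.0363]
tcp_rot: [[-0.942, -0.334, -0.003], [-0.334, 0.942, -0.001], [0.003, 0.0, -1.0]]
ft_force: [-0.9, -0.4, -0.4]
gripper_width: 0.0854
finger_force: 0.0
```

Call:
move_arm:
  steps:
    - {"linear":[0,0,0]}
    - {"linear":[0,0,0]}
    - {"linear":[0,0,0]}
    - {"linear":[0,0,0]}
    - {"linear":[0,0,0]}
  fingers: 1
  newtons: 25

```text
schema error: expected keys linear, dr
```

Call:
move_arm:
  steps:
    - {"linear":[0,0,0]}
    - {"linear":[0,0,0]}
    - {"linear":[0,0,0]}
    - {"linear":[0,0,0]}
    - {"linear":[0,0,0]}

```text
schema error: expected keys linear, dr
```

Call:
move_arm:
  steps:
    - {"linear":[0,0,0],"dr":[0,0,0]}
    - {"linear":[0,0,0],"dr":[0,0,0]}
    - {"linear":[0,0,0],"dr":[0,0,0]}
    - {"linear":[0,0,0],"dr":[0,0,0]}
    - {"linear":[0,0,0],"dr":[0,0,0]}
  fingers: 1
  newtons: 25

```text
time: 2.7
tcp_pos: [0.4997, 0.2154, 0.0379]
tcp_rot: [[-0.942, -0.335, 0.001], [-0.335, 0.942, 0.0], [-0.001, -0.0, -1.0]]
ft_force: [-0.4, -1.2, 3.2]
gripper_width: 0.0151
finger_force: 28.9
```

Call:
move_arm:
  steps:
    - {"linear":[0,0,0],"dr":[0,0,0]}
    - {"linear":[0,0,0],"dr":[0,0,0]}
    - {"linear":[0,0,0],"dr":[0,0,0]}
    - {"linear":[0,0,0],"dr":[0,0,0]}

```text
time: 3.1
tcp_pos: [0.4997, 0.2154, 0.0379]
tcp_rot: [[-0.942, -0.335, 0.001], [-0.335, 0.942, 0.0], [-0.001, -0.0, -1.0]]
ft_force: [-0.3, -0.3, 5.4]
gripper_width: 0.0155
finger_force: 29.5
```

```bash
python3 -c "
from rig import *
s=sense();print(s['time'],s['tcp_pos'],s['tcp_rot'],s['gripper_width'],s['finger_force'],s['ft_force'],manip.tip_reach)"
```

```text
3.1 [0.49968686 0.21535332 0.03789544] [[-9.42084850e-01 -3.35373477e-01  8.75121616e-04]
 [-3.35373375e-01  9.42085256e-01  2.64501138e-04]
 [-9.13145838e-04 -4.43099751e-05 -9.99999582e-01]] 0.015533936829768221 29.451156556606293 [-0.33903366 -0.32303272  5.39875089] 0.017
```

Call:
move_arm:
  steps:
    - {"linear":[0,0,0.4],"dr":[0,0,0]}
    - {"linear":[0,0,1.3],"dr":[0,0,0]}
    - {"linear":[-0.2,-0.6,1.4],"dr":[0,0,-0.8]}
    - {"linear":[-0.4,-1.4,1.4],"dr":[0,0,-1.7]}
    - {"linear":[-0.6,-2.1,1.4],"dr":[0,0,-2.5]}

```text
time: 3.6
tcp_pos: [0.4689, 0.1093, 0.1074]
tcp_rot: [[-1.0, 0.011, 0.0], [0.011, 1.0, -0.0], [-0.0, -0.0, -1.0]]
ft_force: [0.3, -0.7, -1.2]
gripper_width: 0.0153
finger_force: 28.6
```

Call:
move_arm:
  steps:
    - {"linear":[-0.26,-0.79,0],"dr":[0,0,-0.81]}
    - {"linear":[-0.26,-0.79,0],"dr":[0,0,-0.81]}
    - {"linear":[-0.26,-0.79,0],"dr":[0,0,-0.81]}

```text
time: 3.9
tcp_pos: [0.456, 0.07, 0.1071]
tcp_rot: [[-0.993, 0.122, -0.0], [0.122, 0.993, 0.0], [0.0, 0.0, -1.0]]
ft_force: [1.2, 0.2, -0.1]
gripper_width: 0.0154
finger_force: 28.6
```

Run:
```python
from h import *
im,de,p,s=shot('w3');cv2.imwrite('pics/w3.png',im[:,:,::-1])
print(s['time'],s['tcp_pos'],s['ft_force'],s['gripper_width'],np.degrees(np.arctan2(s['tcp_rot'][1][1],s['tcp_rot'][0][1])))
from rig import cams
d={n:(*cams.get_image(n),cams.camera_params(n)) for n in('top','side')};pickle.dump(d,open('d3.pkl','wb'))
```

```text
3.9 [0.45600168 0.06997789 0.10713707] [ 1.17754355  0.21982957 -0.06478126] 0.015388690657581833 83.01501256596957
```

View pics/w3.png

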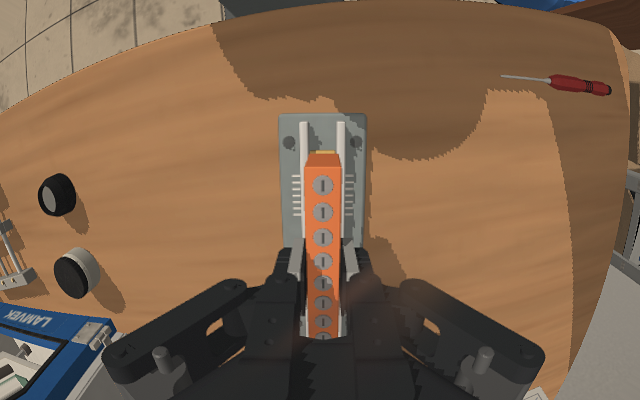

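The held strip is at columns 304–342, between the white walls at columns 300–308 and 337–345. Now I'll compare the two centre lines.

Run:
```python
from h import *
np.set_printoptions(precision=2,suppress=True)
im,de,p,s=pickle.load(open('w3.pkl','rb'));W=wcloud(im,de,p);H=hsv(im);h,sa,v=[H[...,i].astype(int) for i in range(3)];z=W[...,2]
V,U=np.mgrid[:400,:640];roi=(U>270)&(U<375)&(V>105)&(V<245)
o=roi&(h<16)&(sa>120)&(V<235)
P=W[o];zt=np.percentile(P[:,2],[50,90]);print('strip top z',zt*1000,'front-end x',P[P[:,2]>zt[0]-.003][:,0].min()*1000)
def line(get,rows):
    L=np.array([get(r) for r in rows]);return L
# strip top edges per row -> plane z
zs=zt[0]
def sedge(r):
    u=np.nonzero(o[r]&(abs(z[r]-zs)<.004))[0];return [[u.min()-.5,r],[u.max()+.5,r]]
E=line(sedge,range(178,232,3));mid=lambda E,zz:(wplane(E[:,0],zz,p)+wplane(E[:,1],zz,p))/2
def rep(nm,E,zz):
    A=wplane(E[:,0],zz,p);B=wplane(E[:,1],zz,p);M=(A+B)/2
    k=np.polyfit(M[:,0],M[:,1],1);print(nm,'yaw',np.degrees(np.arctan(k[0])),'yawL/R',[np.degrees(np.arctan(np.polyfit(q[:,0],q[:,1],1)[0])) for q in(A,B)],'width',1000*np.median(abs(A-B)[:,1]),'y at .456',np.polyval(k,.456)*1000,'y at .42',np.polyval(k,.42)*1000);return k
rep('strip',E,zs)
w=roi&(sa<60)&(v>165)&(V>122)&(V<240)
def wedge(r):
    a=np.nonzero(w[r,295:312])[0]+295;b=np.nonzero(w[r,333:350])[0]+333
    return [[a.min()-.5,r],[b.max()+.5,r]]
rows=[r for r in range(125,150,2) if w[r,295:312].sum()>2 and w[r,333:350].sum()>2];print(rows[:3],rows[-1:],W[w][:,2].mean()*1000)
E=line(wedge,rows);rep('walls outer',E,.0245)
print(E[::4].tolist())
rows=[r for r in range(125,240,4) if w[r,295:312].sum()>1 and w[r,333:350].sum()>1];E=line(wedge,rows);rep('walls all',E,.0245);print(len(rows),E[::4].tolist())
print('brass rows',W[(h>14)&(h<32)&(sa>120)&roi&(z<.025)&(z>.012)][:,0].min()*1000)
for nm in('top','side'):
    im,de,p=pickle.load(open('d3.pkl','rb'))[nm];W=cloud(im,de,p);H=hsv(im);m=(H[...,0]<16)&(H[...,1]>120)&(W[...,2]>.09)&(W[...,2]<.13)&(abs(W[...,0]-.456)<.07)&(abs(W[...,1]-.07)<.04)
    if m.sum()>10: print(nm,m.sum(),W[m].mean(0)*1000,W[m].min(0)*1000,W[m].max(0)*1000)
```

```text
strip top z [ -0.72 105.08] front-end x 377.1869115287041
strip yaw -6.981534035125995 yawL/R [np.float64(-9.900696391596481), np.float64(-4.062503266524833)] width 82.02278901506392 y at .456 70.42016643525974 y at .42 74.8286336655112
[125, 127, 129] [149] 23.104485444701666
walls outer yaw -7.078974494655196 yawL/R [np.float64(-4.54287494891616), np.float64(-9.603586011075926)] width 29.361934064268805 y at .456 69.67900623225701 y at .42 74.1496282118305
[[[298.5, 125.0], [344.5, 125.0]], [[298.5, 133.0], [344.5, 133.0]], [[299.5, 141.0], [343.5, 141.0]], [[299.5, 149.0], [343.5, 149.0]]]
walls all yaw -7.806992039221362 yawL/R [np.float64(-9.162366245767963), np.float64(-6.430990178205955)] width 29.765280953643344 y at .456 69.07565464129048 y at .42 74.01151696292294
23 [[[298.5, 125.0], [344.5, 125.0]], [[299.5, 141.0], [343.5, 141.0]], [[299.5, 157.0], [343.5, 157.0]], [[299.5, 173.0], [343.5, 173.0]], [[300.5, 193.0], [343.5, 193.0]], [[294.5, 209.0], [343.5, 209.0]]]
brass rows 412.6477199101318
side 211 [470.8   65.1  102.21] [408.22  48.93  90.2 ] [508.12  85.5  125.79]
```

```bash
cat > lat.py <<'E'
from h import *
np.set_printoptions(precision=2,suppress=True)
def run(tag,wr=(125,196),sr=(178,232)):
    im,de,p,s=pickle.load(open(tag+'.pkl','rb'));W=wcloud(im,de,p);H=hsv(im);h,sa,v=[H[...,i].astype(int) for i in range(3)];z=W[...,2]
    zt=s['tcp_pos'][2]+.0001-.0015
    def rep(nm,E,zz):
        E=np.array(E);M=(wplane(E[:,0],zz,p)+wplane(E[:,1],zz,p))/2
        wd=np.linalg.norm(wplane(E[:,0],zz,p)-wplane(E[:,1],zz,p),axis=1)
        k=np.polyfit(M[:,0],M[:,1],1);k=np.polyfit(*M[abs(M[:,1]-np.polyval(k,M[:,0]))<.001][:,:2].T,1)
        print(nm,len(M),'yaw',np.degrees(np.arctan(k[0])),'width',1000*np.percentile(wd,[10,50,90]),'y at .41 .46 .50',1000*np.polyval(k,[.41,.46,.5]));return k
    o=(h<16)&(sa>110)&(z>zt-.006)
    E=[]
    for r in range(*sr,2):
        u=np.nonzero(o[r,290:355])[0]+290
        if len(u)>20:E.append([[u.min()-.5,r],[u.max()+.5,r]])
    rep('strip',E,zt)
    w=(sa<60)&(v>165)
    E=[]
    for r in range(*wr,2):
        a=np.nonzero(w[r,295:312])[0]+295;b=np.nonzero(w[r,333:350])[0]+333
        if len(a)>2 and len(b)>2:E.append([[a.min()-.5,r],[b.max()+.5,r]])
    rep('walls',E,.0245)
E
python3 - <<'E'
from lat import *
run('w3')
# front end of strip & catch in same picture
E
```

```text
strip 14 yaw -6.759738516472654 width [15.22 15.39 15.77] y at .41 .46 .50 [75.99 70.06 65.32]
walls 21 yaw -7.098673221005946 width [29.45 29.73 30.6 ] y at .41 .46 .50 [75.39 69.16 64.18]
```

Call:
move_arm:
  steps:
    - {"linear":[0,-0.016,-0.3],"dr":[0,0,-0.04]}
    - {"linear":[0,-0.016,-0.6],"dr":[0,0,-0.04]}
    - {"linear":[0,-0.016,-0.78],"dr":[0,0,-0.04]}
    - {"linear":[0,-0.016,-0.78],"dr":[0,0,-0.04]}

```text
time: 4.45
tcp_pos: [0.4553, 0.0708, 0.067]
tcp_rot: [[-0.992, 0.124, -0.003], [0.124, 0.992, 0.0], [0.003, -0.0, -1.0]]
ft_force: [0.1, -0.1, -1.2]
gripper_width: 0.0152
finger_force: 28.6
```

Run:
```python
from lat import *
im,de,p,s=shot('w4');cv2.imwrite('pics/w4.png',cv2.resize(im[100:260,250:400,::-1],None,fx=3.7,fy=3.7))
print(s['time'],s['tcp_pos'],s['ft_force'],np.degrees(np.arctan2(s['tcp_rot'][1][1],s['tcp_rot'][0][1])))
run('w4')
```

```text
4.45 [0.46 0.07 0.07] [ 0.09 -0.09 -1.24] 82.89648270081112
strip 14 yaw -7.10005217752016 width [15.23 15.5  15.81] y at .41 .46 .50 [76.87 70.64 65.66]
walls 21 yaw -7.143782378415197 width [28.49 28.73 29.03] y at .41 .46 .50 [76.01 69.74 64.73]
```

View pics/w4.png

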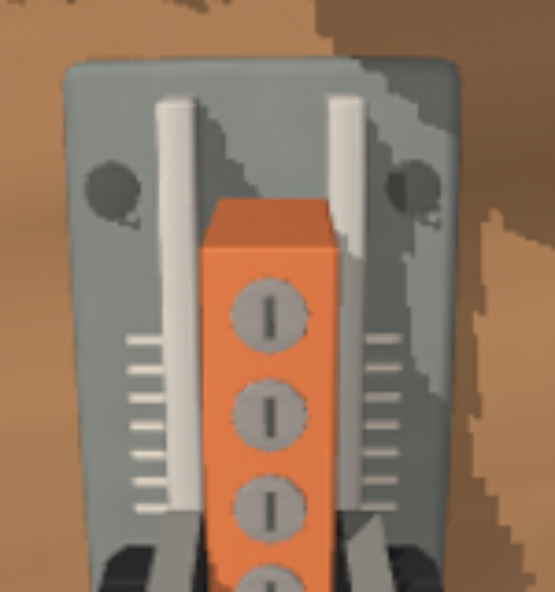

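The bottom front edge of the strip (columns 218–330 in the crop) sits right of the channel (columns 197–330). That is about 1.2 mm too far in +y, so I'll shift it.

Call:
move_arm:
  steps:
    - {"linear":[0,-0.024,0],"dr":[0,0,0]}
    - {"linear":[0,-0.024,0],"dr":[0,0,0]}
    - {"linear":[0,-0.024,0],"dr":[0,0,0]}
    - {"linear":[0,-0.024,0],"dr":[0,0,0]}

```text
time: 4.9
tcp_pos: [0.4566, 0.0687, 0.0687]
tcp_rot: [[-0.992, 0.126, 0.001], [0.126, 0.992, 0.0], [-0.001, 0.0, -1.0]]
ft_force: [-0.1, -0.1, -1.3]
gripper_width: 0.0155
finger_force: 28.6
```

```bash
cat >> lat.py <<'E'
def front(tag):
    "lateral mm of the strip's lower front edge against the walls' inner edges, same image rows"
    im,de,p,s=pickle.load(open(tag+'.pkl','rb'));W=wcloud(im,de,p);H=hsv(im);h,sa,v=[H[...,i].astype(int) for i in range(3)]
    o=(h<16)&(sa>110)&(v>60)
    rows=[r for r in range(120,230) if o[r,300:350].sum()>24];r0=rows[0]
    for r in (r0,r0+1,r0+2):
        u=np.nonzero(o[r,300:350])[0]+300;print('strip bottom row',r,u.min(),u.max(),(u.min()+u.max())/2)
    for r in (r0-12,r0-6,r0-1):
        print('row',r,im[r,290:312].max(1).tolist(),im[r,328:352].max(1).tolist())
E
python3 - <<'E'
from lat import *
im,de,p,s=shot('w5')
print(s['time'],s['tcp_pos']*1000,s['ft_force'],np.degrees(np.arctan2(s['tcp_rot'][1][1],s['tcp_rot'][0][1])),s['tcp_rot'])
run('w5');front('w5')
E
```

```text
4.9 [456.64  68.69  68.73] [-0.1  -0.07 -1.33] 82.78941716486045 [[-0.99  0.13  0.  ]
 [ 0.13  0.99  0.  ]
 [-0.    0.   -1.  ]]
strip 14 yaw -7.205187906541666 width [15.21 15.49 15.8 ] y at .41 .46 .50 [75.06 68.74 63.68]
walls 23 yaw -6.491234163994733 width [29.45 29.75 29.9 ] y at .41 .46 .50 [75.03 69.34 64.79]
strip bottom row 154 309 337 323.0
strip bottom row 155 308 338 323.0
strip bottom row 156 308 338 323.0
row 142 [136, 136, 135, 135, 134, 151, 185, 211, 210, 206, 202, 198, 194, 193, 192, 147, 103, 87, 95, 97, 97, 97] [136, 136, 136, 137, 137, 137, 136, 135, 135, 135, 134, 134, 135, 174, 205, 208, 206, 202, 199, 195, 192, 190, 182, 134]
row 148 [103, 127, 138, 136, 135, 133, 175, 212, 212, 207, 202, 198, 194, 193, 195, 151, 105, 88, 96, 98, 98, 97] [133, 133, 133, 134, 134, 134, 135, 134, 134, 135, 134, 133, 129, 170, 205, 209, 206, 202, 198, 195, 191, 188, 179, 129]
row 153 [124, 137, 136, 136, 135, 130, 179, 217, 213, 206, 202, 199, 195, 193, 193, 154, 107, 87, 99, 119, 135, 135] [151, 151, 150, 151, 151, 151, 150, 150, 150, 146, 127, 130, 129, 170, 207, 209, 205, 201, 197, 193, 192, 189, 172, 127]
```

The strip is now centred: its bottom edge is at columns 308–338 and the channel at 305–341. I'm lowering it into the channel above the catch.

Call:
move_arm:
  steps:
    - {"linear":[-0.05,0.006,0],"dr":[0,0,0.03]}
    - {"linear":[-0.05,0.006,-0.06],"dr":[0,0,0.03]}
    - {"linear":[-0.05,0.006,-0.12],"dr":[0,0,0.03]}
    - {"linear":[-0.05,0.006,-0.12],"dr":[0,0,0.03]}

```text
time: 5.35
tcp_pos: [0.4534, 0.069, 0.0618]
tcp_rot: [[-0.993, 0.121, -0.001], [0.121, 0.993, 0.0], [0.001, -0.0, -1.0]]
ft_force: [-0.8, -0.4, -0.9]
gripper_width: 0.0153
finger_force: 28.6
```

Call:
move_arm:
  steps:
    - {"linear":[0,0,-0.04],"dr":[0,0,0]}
    - {"linear":[0,0,-0.08],"dr":[0,0,0]}
    - {"linear":[0,0,-0.08],"dr":[0,0,0]}

```text
time: 5.65
tcp_pos: [0.4536, 0.0691, 0.058]
tcp_rot: [[-0.993, 0.121, -0.001], [0.121, 0.993, 0.0], [0.001, 0.0, -1.0]]
ft_force: [0.4, 0.7, -0.6]
gripper_width: 0.0153
finger_force: 28.6
```

```bash
cat > w.py <<'E'
from lat import *
import sys
def mag(tag):
    im,de,p,s=shot(tag);o=np.array([.4923,.0664]);a=np.radians(-6.85);e=np.array([np.cos(a),np.sin(a)])
    d=s['tcp_pos'][:2]-o
    print('t',s['time'],'TCP mag x,y,z',[round(1000*q,2) for q in(d@e,d@[-e[1],e[0]],s['tcp_pos'][2])],'F',s['ft_force']@np.r_[e,0],s['ft_force']@np.r_[-e[1],e[0],0],s['ft_force'][2],'T',s['wrist_torque'],'yaw',np.degrees(np.arctan2(s['tcp_rot'][1][1],s['tcp_rot'][0][1]))-90)
if __name__=='__main__': mag(sys.argv[1]);run(sys.argv[1])
E
python3 w.py w6
```

```text
t 5.65 TCP mag x,y,z [np.float64(-38.73), np.float64(-1.98), np.float64(57.99)] F 0.26621070814249226 0.721454475718129 -0.646536054023638 T [-0.04  0.04  0.  ] yaw -6.9630550855260225
strip 14 yaw -7.475181616071317 width [15.61 15.7  15.81] y at .41 .46 .50 [75.06 68.5  63.25]
walls 22 yaw -6.971535378012987 width [28.   28.27 28.6 ] y at .41 .46 .50 [74.57 68.45 63.56]
```

Call:
move_arm:
  steps:
    - {"linear":[0.08,-0.01,0],"dr":[0,0,0]}
    - {"linear":[0.16,-0.019,0],"dr":[0,0,0]}
    - {"linear":[0.16,-0.019,0],"dr":[0,0,0]}
    - {"linear":[0.16,-0.019,0],"dr":[0,0,0]}

```text
time: 6.1
tcp_pos: [0.4621, 0.0681, 0.0583]
tcp_rot: [[-0.993, 0.121, 0.0], [0.121, 0.993, 0.0], [-0.0, 0.0, -1.0]]
ft_force: [0.8, -0.3, -1.1]
gripper_width: 0.0153
finger_force: 28.6
```

```bash
python3 w.py w7
```

```text
t 6.1 TCP mag x,y,z [np.float64(-30.17), np.float64(-1.94), np.float64(58.34)] F 0.8788488589996323 -0.20934146142256033 -1.1218634150343967 T [-0.03  0.02 -0.01] yaw -6.968507112914224
strip 14 yaw -7.479018491218646 width [15.61 15.7  15.81] y at .41 .46 .50 [75.18 68.61 63.36]
walls 24 yaw -6.974289460691311 width [27.98 28.26 28.61] y at .41 .46 .50 [74.61 68.5  63.6 ]
```

Call:
move_arm:
  steps:
    - {"linear":[0.04,-0.005,0],"dr":[0,0,0]}
    - {"linear":[0.04,-0.005,0],"dr":[0,0,0]}
    - {"linear":[0.04,-0.005,0],"dr":[0,0,0]}

```text
time: 6.45
tcp_pos: [0.4638, 0.0679, 0.0583]
tcp_rot: [[-0.993, 0.121, -0.0], [0.121, 0.993, 0.0], [0.0, 0.0, -1.0]]
ft_force: [0.1, 0.4, -0.8]
gripper_width: 0.0153
finger_force: 28.6
```

Call:
move_arm:
  steps:
    - {"linear":[0.04,-0.005,0],"dr":[0,0,0]}
    - {"linear":[0.04,-0.005,0],"dr":[0,0,0]}
    - {"linear":[0.04,-0.005,0],"dr":[0,0,0]}

```text
time: 6.75
tcp_pos: [0.4655, 0.0677, 0.0582]
tcp_rot: [[-0.993, 0.121, -0.001], [0.121, 0.993, 0.0], [0.001, 0.0, -1.0]]
ft_force: [-1.9, 0.2, 0.9]
gripper_width: 0.0153
finger_force: 28.7
```

Call:
move_arm:
  steps:
    - {"linear":[0.04,-0.005,0],"dr":[0,0,0]}
    - {"linear":[0.04,-0.005,0],"dr":[0,0,0]}
    - {"linear":[0.04,-0.005,0],"dr":[0,0,0]}

```text
time: 7.05
tcp_pos: [0.4677, 0.0674, 0.0582]
tcp_rot: [[-0.993, 0.121, -0.0], [0.121, 0.993, 0.0], [0.0, 0.0, -1.0]]
ft_force: [-2.5, 0.3, 0.3]
gripper_width: 0.015
finger_force: 28.7
```

```bash
python3 w.py w8
```

```text
t 7.05 TCP mag x,y,z [np.float64(-24.59), np.float64(-1.97), np.float64(58.21)] F -2.55047362955441 -0.015931801985344038 0.3397441008875858 T [0.05 0.37 0.09] yaw -6.960899972812015
strip 15 yaw -7.437257601938204 width [15.45 15.67 15.8 ] y at .41 .46 .50 [75.19 68.66 63.44]
walls 22 yaw -6.968040929572935 width [27.96 28.21 28.52] y at .41 .46 .50 [74.61 68.5  63.61]
```

The follower makes contact at TCP magazine x ≈ −27.5, as expected. I'm pushing to about −7.2.

Call:
move_arm:
  steps:
    - {"linear":[0.07,-0.008,0],"dr":[0,0,0]}
    - {"linear":[0.14,-0.017,0],"dr":[0,0,0]}
    - {"linear":[0.21,-0.025,0],"dr":[0,0,0]}
    - {"linear":[0.26,-0.031,0],"dr":[0,0,0]}
    - {"linear":[0.26,-0.031,0],"dr":[0,0,0]}

```text
time: 7.6
tcp_pos: [0.4809, 0.0658, 0.0582]
tcp_rot: [[-0.993, 0.121, -0.001], [0.121, 0.993, 0.0], [0.001, 0.0, -1.0]]
ft_force: [-3.9, 0.8, 0.7]
gripper_width: 0.0149
finger_force: 28.8
```

```bash
python3 w.py w9
```

```text
t 7.6 TCP mag x,y,z [np.float64(-11.23), np.float64(-1.95), np.float64(58.18)] F -4.002672255859266 0.29326886734862234 0.7395983798126916 T [0.18 0.83 0.03] yaw -6.9658973994454385
strip 15 yaw -7.262260934961063 width [15.34 15.67 15.83] y at .41 .46 .50 [75.19 68.81 63.72]
walls 23 yaw -6.97093174274434 width [27.96 28.22 28.55] y at .41 .46 .50 [74.66 68.54 63.65]
```

Call:
move_arm:
  steps:
    - {"linear":[0.05,-0.006,0],"dr":[0,0,0]}
    - {"linear":[0.085,-0.01,0],"dr":[0,0,0]}
    - {"linear":[0.085,-0.01,0],"dr":[0,0,0]}
    - {"linear":[0.085,-0.01,0],"dr":[0,0,0]}

```text
time: 8.05
tcp_pos: [0.4849, 0.0653, 0.0582]
tcp_rot: [[-0.993, 0.121, -0.0], [0.121, 0.993, 0.0], [0.0, 0.0, -1.0]]
ft_force: [-4.4, 0.3, 0.9]
gripper_width: 0.0153
finger_force: 28.8
```

```bash
python3 w.py w10
python3 - <<'E'
from h import *
from rig import cams
d={n:(*cams.get_image(n),cams.camera_params(n)) for n in('side','top')};pickle.dump(d,open('d10.pkl','wb'))
im=pickle.load(open('w10.pkl','rb'))[0]
a=cv2.resize(d['side'][0][180:240,260:380],None,fx=4,fy=4);b=cv2.resize(im[100:250,260:380],(480,600))[:360]
cv2.imwrite('pics/s10.png',np.vstack([a,b])[:,:,::-1])
E
```

```text
t 8.05 TCP mag x,y,z [np.float64(-7.24), np.float64(-1.94), np.float64(58.22)] F -4.402379950084685 -0.1872347603437135 0.9136227615305555 T [0.19 0.94 0.07] yaw -6.961401187176364
strip 15 yaw -7.245041626359937 width [15.34 15.67 15.83] y at .41 .46 .50 [75.2  68.85 63.76]
walls 24 yaw -6.968259595180448 width [27.96 28.24 28.59] y at .41 .46 .50 [74.66 68.55 63.66]
```

View pics/s10.png

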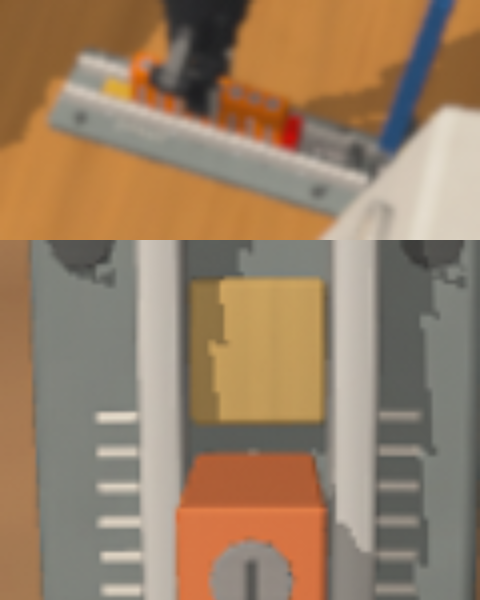

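The catch rear edge is at crop row 424 (image row 146) and the strip's lower front edge at crop row 453 (image row 153), so the strip is already clear behind the catch. I'll measure the gap.

Run:
```python
from h import *
np.set_printoptions(precision=2,suppress=True)
im,de,p,s=pickle.load(open('w10.pkl','rb'));H=hsv(im)
for u in (316,322,328,334):
    print(u,[(int(H[r,u,0]),int(H[r,u,1]),int(H[r,u,2])) for r in range(142,158)])
e=np.array([.9929,-.119,0])
P=wplane([[324,110.0],[324,146.],[322,153.5],[322,167]],.0165,p)
Q=[wplane([u],z,p)[0]@e*1000 for u,z in(([324,109.7],.0165),([324,146.],.0165),([322,153.2],.0188),([322,166.8],.0568))]
print('catch front, rear, strip bottom front, strip top front',Q)
```

```text
316 [(19, 135, 193), (19, 133, 193), (19, 135, 189), (19, 137, 140), (19, 61, 100), (70, 8, 92), (45, 11, 92), (38, 11, 92), (45, 11, 92), (60, 8, 91), (16, 43, 100), (10, 129, 140), (10, 179, 178), (10, 176, 174), (10, 174, 173), (10, 175, 173)]
322 [(19, 135, 192), (19, 134, 192), (19, 135, 187), (19, 137, 138), (18, 59, 100), (60, 11, 93), (53, 11, 93), (45, 11, 92), (50, 8, 92), (60, 8, 91), (17, 44, 117), (10, 108, 153), (10, 179, 177), (10, 176, 174), (10, 174, 174), (10, 175, 173)]
328 [(19, 134, 188), (19, 134, 188), (19, 136, 182), (19, 138, 135), (18, 59, 99), (68, 11, 93), (53, 11, 93), (45, 11, 93), (53, 11, 93), (68, 11, 93), (18, 43, 100), (10, 130, 141), (10, 180, 177), (10, 176, 174), (10, 174, 173), (10, 175, 173)]
334 [(19, 133, 191), (19, 135, 193), (19, 136, 184), (19, 126, 134), (22, 48, 96), (68, 11, 93), (48, 14, 93), (42, 14, 93), (42, 14, 93), (60, 11, 93), (18, 43, 100), (10, 128, 139), (10, 180, 176), (10, 175, 173), (10, 175, 172), (10, 175, 173)]
catch front, rear, strip bottom front, strip top front [np.float64(401.7618724295624), np.float64(421.3173995744714), np.float64(424.90027725605296), np.float64(424.86454156720833)]
```

Call:
move_arm:
  steps:
    - {"linear":[-0.034,0.004,0],"dr":[0,0,0]}
    - {"linear":[-0.034,0.004,-0.04],"dr":[0,0,0]}
    - {"linear":[-0.034,0.004,-0.08],"dr":[0,0,0]}
    - {"linear":[-0.034,0.004,-0.08],"dr":[0,0,0]}
    - {"linear":[-0.034,0.004,-0.08],"dr":[0,0,0]}

```text
time: 8.7
tcp_pos: [0.4833, 0.0655, 0.0542]
tcp_rot: [[-0.993, 0.121, -0.0], [0.121, 0.993, 0.0], [0.0, 0.0, -1.0]]
ft_force: [-4.7, 0.4, 0.0]
gripper_width: 0.0152
finger_force: 28.9
```

```bash
python3 w.py w11
```

```text
t 8.7 TCP mag x,y,z [np.float64(-8.78), np.float64(-1.99), np.float64(54.25)] F -4.763305232398524 -0.15648287583042564 0.045848204345338206 T [0.09 0.85 0.01] yaw -6.9672370552516725
strip 15 yaw -7.373340946088833 width [15.34 15.66 15.8 ] y at .41 .46 .50 [75.26 68.79 63.62]
walls 23 yaw -6.971736361439521 width [27.26 27.51 27.83] y at .41 .46 .50 [74.63 68.51 63.62]
```

Call:
move_arm:
  steps:
    - {"linear":[0,0,-0.03],"dr":[0,0,0]}
    - {"linear":[0,0,-0.06],"dr":[0,0,0]}
    - {"linear":[0,0,-0.06],"dr":[0,0,0]}
    - {"linear":[0,0,-0.06],"dr":[0,0,0]}

```text
time: 9.15
tcp_pos: [0.4833, 0.0655, 0.0512]
tcp_rot: [[-0.993, 0.121, -0.0], [0.121, 0.993, 0.0], [0.0, 0.0, -1.0]]
ft_force: [-4.7, 0.3, 1.3]
gripper_width: 0.0151
finger_force: 28.9
```

```bash
python3 w.py w12
```

```text
t 9.15 TCP mag x,y,z [np.float64(-8.87), np.float64(-1.96), np.float64(51.18)] F -4.652002821766633 -0.2854120457364654 1.311136335052398 T [0.1  0.83 0.03] yaw -6.966937943276761
strip 15 yaw -7.371011336112936 width [15.34 15.66 15.8 ] y at .41 .46 .50 [75.28 68.81 63.64]
walls 24 yaw -6.96966304525961 width [26.72 26.98 27.32] y at .41 .46 .50 [74.65 68.54 63.65]
```

Call:
move_arm:
  steps:
    - {"linear":[0,0,-0.02],"dr":[0,0,0]}
    - {"linear":[0,0,-0.03],"dr":[0,0,0]}
    - {"linear":[0,0,-0.03],"dr":[0,0,0]}
    - {"linear":[0,0,-0.03],"dr":[0,0,0]}

```text
time: 9.6
tcp_pos: [0.4835, 0.0655, 0.0499]
tcp_rot: [[-0.993, 0.121, 0.0], [0.121, 0.993, 0.0], [-0.0, 0.0, -1.0]]
ft_force: [-4.5, 1.0, 3.1]
gripper_width: 0.0153
finger_force: 29.0
```

```bash
python3 w.py w13
```

```text
t 9.6 TCP mag x,y,z [np.float64(-8.64), np.float64(-1.94), np.float64(49.91)] F -4.555951079322671 0.41136702181812473 3.136399132255928 T [0.07 0.96 0.04] yaw -6.966230707243739
strip 15 yaw -7.437751360801179 width [15.45 15.66 15.8 ] y at .41 .46 .50 [75.37 68.85 63.62]
walls 24 yaw -6.969333813830928 width [26.48 26.75 27.08] y at .41 .46 .50 [74.68 68.57 63.68]
```

Call:
move_arm:
  steps:
    - {"linear":[0,0,0],"dr":[0,0,0]}
    - {"linear":[0,0,0],"dr":[0,0,0]}
    - {"linear":[0,0,0],"dr":[0,0,0]}
    - {"linear":[0,0,0],"dr":[0,0,0]}
  fingers: 0.6

```text
time: 10.05
tcp_pos: [0.4841, 0.0654, 0.05]
tcp_rot: [[-0.993, 0.121, 0.001], [0.121, 0.993, 0.0], [-0.001, 0.0, -1.0]]
ft_force: [0.8, -0.5, 0.5]
gripper_width: 0.0341
finger_force: 0.0
```

Call:
move_arm:
  steps:
    - {"linear":[0,0,0.3],"dr":[0,0,0]}
    - {"linear":[0,0,0.8],"dr":[0,0,0]}
    - {"linear":[-0.2,0,1.2],"dr":[0,0,0]}
    - {"linear":[-0.5,0,1.6],"dr":[0,0,0]}
    - {"linear":[-0.5,0,1.6],"dr":[0,0,0]}

```text
time: 10.55
tcp_pos: [0.4588, 0.0656, 0.1322]
tcp_rot: [[-0.993, 0.121, 0.004], [0.121, 0.993, -0.0], [-0.004, 0.0, -1.0]]
ft_force: [0.8, -0.1, -1.3]
gripper_width: 0.0337
finger_force: 0.0
```

Run:
```python
from w import *
mag('w14')
from rig import cams
im,de,p,s=pickle.load(open('w14.pkl','rb'))
side=cams.get_image('side');top=cams.get_image('top');pickle.dump(dict(side=(*side,cams.camera_params('side')),top=(*top,cams.camera_params('top'))),open('d14.pkl','wb'))
a=cv2.resize(side[0][160:240,260:390],(520,320));b=cv2.resize(im[110:250,200:460],(520,280))
cv2.imwrite('pics/v14.png',np.vstack([a,b])[:,:,::-1])
W=wcloud(im,de,p);H=hsv(im);h,sa,v=[H[...,i].astype(int) for i in range(3)]
o=np.array([.4923,.0664]);a=np.radians(-6.85);e=np.array([np.cos(a),np.sin(a)])
X=(W[...,:2]-o)@e*1000;Y=(W[...,:2]-o)@[-e[1],e[0]]*1000;Z=W[...,2]*1000
m=(h<16)&(sa>110)&(abs(Y)<15)&(abs(X)<80)&(Z>40)&(Z<60)
print('strip X pct',np.percentile(X[m],[1,99]),'Z by X',[np.median(Z[m&(abs(X-q)<8)]).round(1) for q in(-45,-20,0,20,35) if (m&(abs(X-q)<8)).sum()>3],'Y',np.median(Y[m]))
t=(h>100)&(h<125)&(sa>100)&(abs(Y)<30)&(X>80)
for n,(i2,d2,p2) in dict(top=(*top,cams.camera_params('top')),side=(*side,cams.camera_params('side'))).items():
    C=cloud(i2,d2,p2);H2=hsv(i2);xx=(C[...,:2]-o)@e*1000;yy=(C[...,:2]-o)@[-e[1],e[0]]*1000
    b=(H2[...,0]>100)&(H2[...,0]<125)&(H2[...,1]>90)&(abs(yy)<35)&(xx>85)&(xx<180)&(C[...,2]>.06)
    zz=C[...,2][b]*1000;k=np.polyfit(zz,xx[b],1);print(n,b.sum(),'lean deg',np.degrees(np.arctan(k[0])),'x at z=53',np.polyval(k,53),'zmax',zz.max(),'y',np.median(yy[b]),'x range at top',xx[b][zz>zz.max()-15].min(),xx[b][zz>zz.max()-15].max())
```

```text
t 10.55 TCP mag x,y,z [np.float64(-33.2), np.float64(-4.84), np.float64(132.16)] F 0.8102480990218313 0.034341542266762504 -1.2573923792478676 T [-0.03 -0.05 -0.  ] yaw -6.957043774909096
strip X pct [-59.9   38.61] Z by X [np.float64(47.5), np.float64(47.5), np.float64(47.4), np.float64(47.4), np.float64(47.4)] Y -1.7199444789466867Traceback (most recent call last):
  File "<stdin>", line 17, in <module>
    raise TypeError("expected non-empty vector for x")
TypeError: expected non-empty vector for x
```

View pics/v14.png

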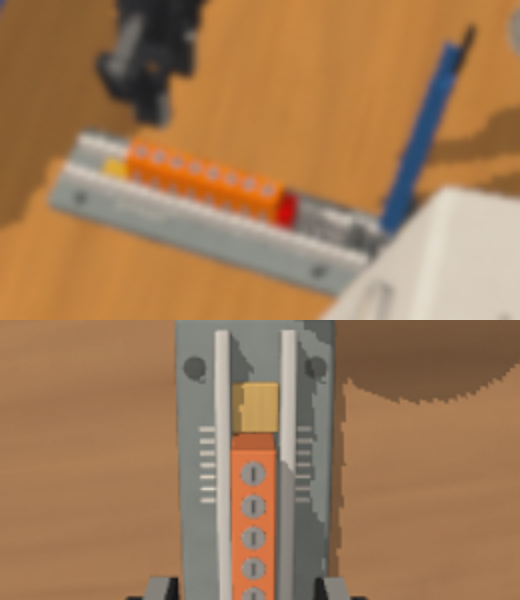

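The strip lies flat, touching the catch (catch at crop (255,408), strip front at (253,442)). Now I'll find the rail's lean.

Run:
```python
from h import *
np.set_printoptions(precision=1,suppress=True)
o=np.array([.4921,.0645]);a=np.radians(-6.9);e=np.array([np.cos(a),np.sin(a)])
for n,f in(('top','d0'),('side','d0'),('side','d14')):
    im,de,p=pickle.load(open(f+'.pkl','rb'))[n];C=cloud(im,de,p);H=hsv(im)
    x=(C[...,:2]-o)@e*1000;y=(C[...,:2]-o)@[-e[1],e[0]]*1000;z=C[...,2]*1000
    b=(abs(y)<30)&(x>90)&(x<200)&(z>70)&(z<270)&(de>0)&((H[...,0]>100)&(H[...,0]<125)&(H[...,1]>90)|(H[...,2]<60))
    print(n,f,b.sum(),'zmax',z[b].max())
    for q in range(70,250,20):
        m=b&(z>=q)&(z<q+20)
        if m.sum()>2: print(q+10,m.sum(),'x',np.percentile(x[m],[0,50,100]),'y',np.percentile(y[m],[0,50,100]))
# projected models for several angles in side view: tab centre
im,de,p=pickle.load(open('d0.pkl','rb'))['side']
for th in(1.6,1.7,1.8,1.9):
    X=114+187*np.cos(th)-4*np.sin(th)*-1;Z=53+187*np.sin(th)+4*np.cos(th)
    print(th,X,Z,pix(np.r_[o+e*X/1000,Z/1000],p))
```

```text
top d0 286 zmax 217.34337173893758
80 49 x [106.7 116.2 118.3] y [-11.8   4.2  16.2]
100 55 x [108.5 118.8 121.5] y [-10.3   4.2  16.1]
120 58 x [112.  121.7 123.6] y [-11.7   2.6  16.4]
140 60 x [114.4 124.1 126.8] y [-11.    5.   16.2]
160 33 x [116.1 126.1 128.5] y [-11.7  -2.9  16.4]
180 11 x [118.7 120.8 129.2] y [-11.6  -8.3  16.4]
200 11 x [121.7 123.1 124.9] y [-11.   16.2  16.4]
220 9 x [125.8 133.3 136.5] y [-11.6  -8.5  16.7]
side d0 181 zmax 227.13887014891412
80 21 x [109.1 114.  120.5] y [-16.4 -14.5 -11.3]
100 19 x [113.6 118.5 121.9] y [-16.8 -13.9 -11.6]
120 20 x [115.3 118.9 123.6] y [-17.1 -14.1 -11.5]
140 19 x [118.4 122.5 127. ] y [-16.7 -13.8 -12.2]
160 21 x [119.8 124.8 129.7] y [-15.9 -14.2 -11.4]
180 30 x [122.4 127.  132.2] y [-15.7 -13.9  16.4]
200 43 x [125.3 129.7 134.9] y [-15.5 -12.1  15.7]
220 8 x [127.8 130.3 137.6] y [-16.1 -13.4  13.1]
side d14 183 zmax 216.8504177218278
80 22 x [108.7 115.  121.7] y [-16.6 -13.6  -9.7]
100 22 x [111.7 117.6 123.3] y [-16.5 -14.1 -11.7]
120 18 x [115.5 119.7 123.9] y [-17.2 -14.4 -13.1]
140 22 x [118.  122.6 127.2] y [-16.6 -14.2 -11.5]
160 20 x [120.1 124.9 129.5] y [-17.3 -14.  -12.4]
180 35 x [122.1 127.4 132.3] y [-16.1 -13.4  15.5]
200 37 x [125.8 129.7 134.8] y [-16.1  10.9  16.1]
220 7 x [127.1 131.9 136.1] y [-16.5 -13.6 -12.1]
1.6 112.53798374182502 239.8034656795563 [[364.4 165.1]]
1.7 93.87273880854677 237.9259415774295 [[355.9 163.2]]
1.8 75.40859881590549 234.20069859545015 [[347.6 162. ]]
1.9 57.33005134727453 228.66495813009251 [[339.5 161.4]]
```

The rail leans about 7° back (1.69 rad), with its tab top near magazine x = 138, z = 239 mm. I'm closing the fingers and going up, over and behind it.

Call:
move_arm:
  steps:
    - {"linear":[0,0,0.8],"dr":[0,0,0]}
    - {"linear":[0,0,1.7],"dr":[0,0,0]}
    - {"linear":[0,0,2.6],"dr":[0,0,0]}
    - {"linear":[0,0,3.5],"dr":[0,0,0]}
    - {"linear":[0,0,3.5],"dr":[0,0,0]}
  fingers: 1

```text
time: 11.2
tcp_pos: [0.4616, 0.0654, 0.3099]
tcp_rot: [[-0.993, 0.121, 0.009], [0.121, 0.993, -0.0], [-0.009, 0.001, -1.0]]
ft_force: [0.3, 0.3, -0.3]
gripper_width: 0.0002
finger_force: 0.0
```

Call:
move_arm:
  steps:
    - {"linear":[0.8,-0.09,0],"dr":[0,0,0]}
    - {"linear":[1.6,-0.17,0],"dr":[0,0,0]}
    - {"linear":[2.5,-0.26,0],"dr":[0,0,0]}
    - {"linear":[3.3,-0.35,0],"dr":[0,0,0]}
    - {"linear":[4.05,-0.43,0],"dr":[0,0,0]}

```text
time: 11.7
tcp_pos: [0.6629, 0.0436, 0.3021]
tcp_rot: [[-0.993, 0.121, -0.002], [0.121, 0.993, 0.0], [0.002, -0.0, -1.0]]
ft_force: [0.0, -0.1, 0.1]
gripper_width: -0.0001
finger_force: 0.0
```

Run:
```python
from h import *
from rig import sense,cams
s=sense();print(s['time'],s['tcp_pos'],s['ft_force'],s['q'],s['gripper_width'])
im=cams.get_image('side')[0];cv2.imwrite('pics/v15.png',cv2.resize(im[40:240,230:480,::-1],(750,600)))
```

```text
11.7 [0.66290571 0.04363714 0.3021313 ] [ 0.02849188 -0.09771958  0.10729785] [-3.15227677e+00  2.86925324e+01  2.62082000e+01  8.76453394e+01
  4.89581734e-03  3.82586564e+00] -8.51522581414463e-05
```

View pics/v15.png

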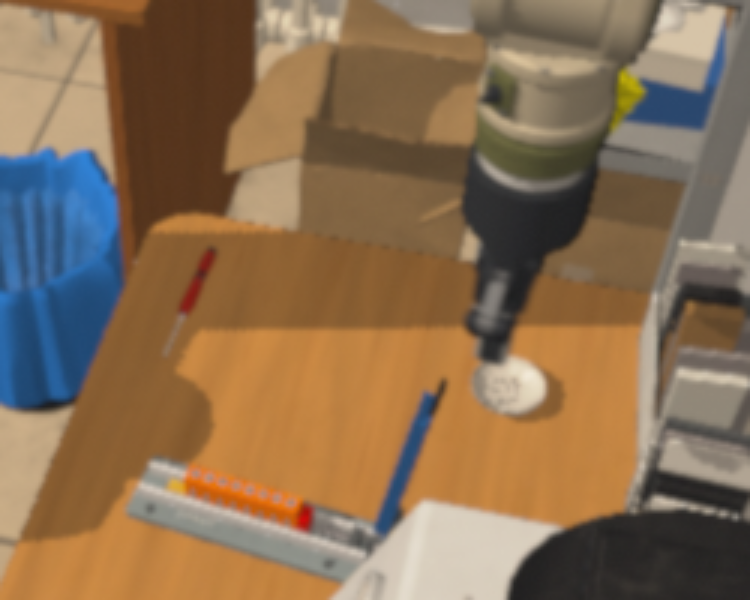

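The fingertips at (490,355) stand behind the tab at (442,382), with clear space round them. I'm descending and pulling the rail forward along its arc.

Call:
move_arm:
  steps:
    - {"linear":[0,0,-0.5],"dr":[0,0,0]}
    - {"linear":[0,0,-1.0],"dr":[0,0,0]}
    - {"linear":[0,0,-1.4],"dr":[0,0,0]}
    - {"linear":[0,0,-1.4],"dr":[0,0,0]}

```text
time: 12.15
tcp_pos: [0.6589, 0.0441, 0.2291]
tcp_rot: [[-0.993, 0.121, -0.009], [0.121, 0.993, 0.001], [0.009, -0.0, -1.0]]
ft_force: [-0.8, 0.4, -0.2]
gripper_width: 0.0
finger_force: 0.0
```

Call:
move_arm:
  steps:
    - {"linear":[-0.2,0.024,0.0],"dr":[0,0,0]}
    - {"linear":[-0.35,0.042,0.02],"dr":[0,0,0]}
    - {"linear":[-0.5,0.06,0.04],"dr":[0,0,0]}
    - {"linear":[-0.68,0.082,0.05],"dr":[0,0,0]}
    - {"linear":[-0.854,0.103,0.06],"dr":[0,0,0]}

```text
time: 12.65
tcp_pos: [0.6178, 0.0492, 0.2385]
tcp_rot: [[-0.993, 0.121, 0.001], [0.121, 0.993, -0.0], [-0.001, 0.0, -1.0]]
ft_force: [0.1, 0.1, -0.9]
gripper_width: -0.0001
finger_force: 0.4
```

```bash
cat > r.py <<'E'
from h import *
from rig import sense,cams
np.set_printoptions(precision=1,suppress=True)
o=np.array([.4921,.0645]);a=np.radians(-6.9);e=np.array([np.cos(a),np.sin(a)])
s=sense();d=s['tcp_pos'][:2]-o
print(s['time'],'TCP mag',d@e*1000,d@[-e[1],e[0]]*1000,s['tcp_pos'][2]*1000,'F',s['ft_force'])
im,de=cams.get_image('side');p=cams.camera_params('side');C=cloud(im,de,p);H=hsv(im)
x=(C[...,:2]-o)@e*1000;y=(C[...,:2]-o)@[-e[1],e[0]]*1000;z=C[...,2]*1000
b=(y<-8)&(y>-20)&(x>-80)&(x<140)&(z>40)&(z<270)&(de>0)&(H[...,0]>100)&(H[...,0]<125)&(H[...,1]>90)
P=np.c_[x[b],z[b]].astype(np.float32)
if len(P)>10:
    l=cv2.fitLine(P,cv2.DIST_HUBER,0,.01,.01).ravel();print(len(P),'rail angle',np.degrees(np.arctan2(l[1],-l[0]))%180,'extent x',P[:,0].min(),P[:,0].max(),'z',P[:,1].min(),P[:,1].max())
E
python3 r.py
```

```text
12.65 TCP mag 126.63338620734565 -0.10207261529367945 238.46210084865942 F [ 0.1  0.1 -0.9]
212 rail angle 90.231964 extent x 105.85222 117.820786 z 63.05321 238.023
```

Call:
move_arm:
  steps:
    - {"linear":[-0.407,0.049,-0.04],"dr":[0,0,0]}
    - {"linear":[-0.834,0.101,-0.112],"dr":[0,0,0]}
    - {"linear":[-1.239,0.15,-0.24],"dr":[0,0,0]}
    - {"linear":[-1.628,0.197,-0.42],"dr":[0,0,0]}
    - {"linear":[-1.986,0.24,-0.654],"dr":[0,0,0]}

```text
time: 13.2
tcp_pos: [0.5183, 0.0612, 0.2057]
tcp_rot: [[-0.993, 0.121, 0.002], [0.121, 0.993, -0.0], [-0.002, 0.0, -1.0]]
ft_force: [1.0, -0.4, 0.6]
gripper_width: 0.0002
finger_force: 0.4
```

```bash
python3 r.py
```

```text
13.2 TCP mag 26.379922203158834 -0.09653038474875422 205.740840225501 F [ 1.  -0.4  0.6]
256 rail angle 53.742897 extent x 18.054083 113.8242 z 58.341255 198.06783
```

Call:
move_arm:
  steps:
    - {"linear":[-0.338,0.041,-0.276],"dr":[0,0,0]}
    - {"linear":[-0.626,0.076,-0.594],"dr":[0,0,0]}
    - {"linear":[-0.874,0.106,-0.946],"dr":[0,0,0]}
    - {"linear":[-1.072,0.13,-1.326],"dr":[0,0,0]}
    - {"linear":[-1.219,0.147,-1.726],"dr":[0,0,0]}

```text
time: 13.75
tcp_pos: [0.4579, 0.0686, 0.119]
tcp_rot: [[-0.993, 0.121, 0.002], [0.121, 0.993, 0.0], [-0.001, 0.0, -1.0]]
ft_force: [0.6, 0.1, 0.6]
gripper_width: -0.0001
finger_force: 0.3
```

```bash
python3 r.py
```

```text
13.75 TCP mag -34.43574680709321 -0.017824847425347328 118.97931915055645 F [0.6 0.1 0.6]
263 rail angle 16.580307 extent x -43.457012 111.443474 z 51.025204 114.94824
```

Call:
move_arm:
  steps:
    - {"linear":[-0.06,0.007,-0.3],"dr":[0,0,0]}
    - {"linear":[-0.1,0.012,-0.55],"dr":[0,0,0]}
    - {"linear":[-0.12,0.014,-0.75],"dr":[0,0,0]}
    - {"linear":[-0.12,0.014,-0.83],"dr":[0,0,0]}
    - {"linear":[-0.12,0.014,-0.83],"dr":[0,0,0]}

```text
time: 14.3
tcp_pos: [0.452, 0.0692, 0.0772]
tcp_rot: [[-0.993, 0.121, -0.001], [0.121, 0.993, 0.0], [0.001, 0.0, -1.0]]
ft_force: [-0.4, -0.4, -0.7]
gripper_width: -0.0001
finger_force: 0.0
```

```bash
python3 r.py
```

```text
14.3 TCP mag -40.3642492847367 -0.17074505586433614 77.18491095937131 F [-0.4 -0.4 -0.7]
253 rail angle 1.0753021 extent x -47.949196 111.241646 z 42.14393 74.077675
```

Call:
move_arm:
  steps:
    - {"linear":[0,0,-0.03],"dr":[0,0,0]}
    - {"linear":[0,0,-0.05],"dr":[0,0,0]}
    - {"linear":[0,0,-0.05],"dr":[0,0,0]}

```text
time: 14.65
tcp_pos: [0.4522, 0.0692, 0.0751]
tcp_rot: [[-0.993, 0.121, 0.001], [0.121, 0.993, 0.0], [-0.001, 0.0, -1.0]]
ft_force: [0.0, -0.1, -0.1]
gripper_width: -0.0002
finger_force: 0.1
```

Call:
move_arm:
  steps:
    - {"linear":[0,0,-0.025],"dr":[0,0,0]}
    - {"linear":[0,0,-0.025],"dr":[0,0,0]}
    - {"linear":[0,0,-0.025],"dr":[0,0,0]}

```text
time: 14.95
tcp_pos: [0.4522, 0.0692, 0.074]
tcp_rot: [[-0.993, 0.121, 0.001], [0.121, 0.993, 0.0], [-0.001, 0.0, -1.0]]
ft_force: [-0.4, 0.3, 5.3]
gripper_width: -0.0001
finger_force: 2.1
```

Call:
move_arm:
  steps:
    - {"linear":[0,0,-0.02],"dr":[0,0,0]}
    - {"linear":[0,0,-0.02],"dr":[0,0,0]}
    - {"linear":[0,0,-0.02],"dr":[0,0,0]}

```text
time: 15.25
tcp_pos: [0.4523, 0.0692, 0.0737]
tcp_rot: [[-0.993, 0.121, 0.001], [0.121, 0.993, -0.0], [-0.001, 0.0, -1.0]]
ft_force: [-3.6, 0.2, 12.1]
gripper_width: -0.0001
finger_force: 6.2
```

```bash
python3 r.py
```

```text
15.25 TCP mag -40.1239108344674 -0.11310347079536291 73.71359397952371 F [-3.6  0.2 12.1]
257 rail angle 0.014221191 extent x -49.49968 111.86113 z 40.947914 68.58279
```

The rail is shut: it meets its stop at about 12 N and reads 0°. I'm lifting away and checking.

Call:
move_arm:
  steps:
    - {"linear":[0,0,0.1],"dr":[0,0,0]}
    - {"linear":[0,0,0.5],"dr":[0,0,0]}
    - {"linear":[-0.3,0.3,1.2],"dr":[0,0,0]}
    - {"linear":[-0.6,0.8,1.9],"dr":[0,0,0]}
    - {"linear":[-0.9,1.3,2.5],"dr":[0,0,0]}

```text
time: 15.8
tcp_pos: [0.4064, 0.1346, 0.199]
tcp_rot: [[-0.992, 0.123, 0.0], [0.123, 0.992, 0.0], [-0.0, 0.0, -1.0]]
ft_force: [0.6, 0.6, -0.1]
gripper_width: -0.0
finger_force: 0.0
```

Call:
move_arm:
  steps:
    - {"linear":[0,0,0],"dr":[0,0,0]}
    - {"linear":[0,0,0],"dr":[0,0,0]}
    - {"linear":[0,0,0],"dr":[0,0,0]}

```text
time: 16.1
tcp_pos: [0.4066, 0.1339, 0.1966]
tcp_rot: [[-0.993, 0.121, -0.001], [0.121, 0.993, -0.0], [0.001, -0.0, -1.0]]
ft_force: [0.8, -0.3, -1.2]
gripper_width: -0.0001
finger_force: 0.0
```

```bash
python3 r.py
python3 - <<'E'
from h import *
from rig import cams
a=cams.get_image('side')[0];im,de,p,s=shot('w20')
cv2.imwrite('pics/v20.png',np.vstack([cv2.resize(a[130:330,200:400],(480,300)),cv2.resize(im[80:330,150:470],(480,290))])[:,:,::-1])
E
```

```text
16.1 TCP mag -93.22662189074897 58.58302816494291 196.61762903554435 F [ 0.8 -0.3 -1.2]
248 rail angle 179.85762 extent x -50.757107 111.136734 z 44.073734 60.845062
```

View pics/v20.png

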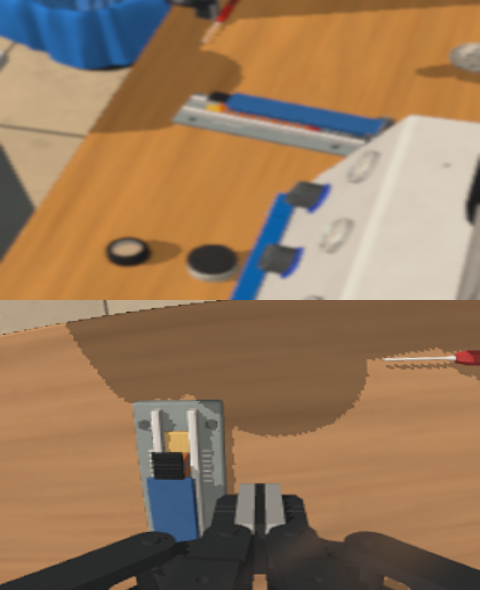

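The rail lies flat over the strip (side crop, (215,100) to (385,128)). The catch shows ahead of the tab, and the bystanders I can see are where they were. I'm handing in.

```bash
python3 -c "
from rig import manip
print(manip.close_job())"
```

```text
the job is handed in; nothing more can be done
None
```

The strip is seated flat behind the brass catch, the blue rail is fully shut over it (peak press about 12 N), I touched none of the bystanders, and the job was handed in at about 16 s.

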